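# Next mixing tray onto the scale

## Task

Pull only the top mixing tray out of the leaning spring-loaded dispenser, so that the next tray rises into its place, and set it down flat on the middle of the scale's steel pan, lengthwise along the scale and without dropping it. Let go and withdraw; the other two trays stay seated in the dispenser, and the resin and hardener bottles stay standing where they are.

Things in the scene. Friction and masses are not known exactly. Their poses are not given: they have to be found in the camera images.
- tray_top_center (a point): blue two-well mixing tray, 110 x 52 x 16 mm, 0.12 kg: rim 110 x 52 mm on the upper 8 mm, smaller foot 98 x 42 mm below. Point: its centre, half-way up. x along its length, y across, z out of its top; in the dispenser x points up the slope, away from the robot, z leans 30 degrees. Top of the stack of three at the start.
- tray_next_center (a point): blue two-well mixing tray, 110 x 52 x 16 mm, 0.12 kg: rim 110 x 52 mm on the upper 8 mm, smaller foot 98 x 42 mm below. Point: its centre, half-way up. x along its length, y across, z out of its top; in the dispenser x points up the slope, away from the robot, z leans 30 degrees. Second, straight under the top tray: fingers over 16 mm below the top tray's top face would grip it too.
- tray_low_center (a point): blue two-well mixing tray, 110 x 52 x 16 mm, 0.12 kg: rim 110 x 52 mm on the upper 8 mm, smaller foot 98 x 42 mm below. Point: its centre, half-way up. x along its length, y across, z out of its top; in the dispenser x points up the slope, away from the robot, z leans 30 degrees. Lowest, on the spring carriage.
- dispenser: fixed grey magazine leaning 30 degrees towards the robot, foot 170 x 120 mm; origin under the foot's middle, x up the slope, z up. The trays' lower ends rest on a 64 mm wide fence, 2 mm lower than the stack top, wrapped 22 mm round the lower corners; the top two trays' sides are else free: the side walls, 80 mm over all, end 32 mm below the stack's top.
- lift (a joint): travel of the dispenser's spring carriage along its leaning axis (square to the trays), in m: near 0 with three trays on it (within about 6 mm), positive upward; soft spring, 64 N/m, so that it rises about 16 mm, one tray's height, when a tray is lifted off, and sinks when the stack is pressed.
- scale: the fixed flat bench scale, black, 190 x 104 x 20 mm, display at its front end. Origin straight under the pan's centre, 26 mm from its middle away from the display, at bench height; x along its length, away from the display, z up. (Keep the arm off the fixed desk lamp: its black shade hangs at x 0.17 to 0.33, y -0.36 to -0.19, z 0.49 to 0.66, its thin arm runs from there to the right at z 0.6.)
- pan_center (a point): centre of the top face of the scale's steel pan (126 mm along the scale's x, 86 mm across, 25 mm above the bench); axes as the scale's.
- epoxy_resin: yellow epoxy bottle with an orange cap, 29 x 30 x 74 mm, standing loose; origin at the middle of its underside. A bystander.
- epoxy_hardener: light-blue epoxy bottle with a black cap, 29 x 30 x 74 mm, standing loose; origin at the middle of its underside. A bystander.

How it is judged (in metres and radians):
On the way, in this order (a step that is already met when the one before it is completed fails the run):
1. the top tray is held clear above the stack and the carriage has risen with the next tray (contact force between the fingers and tray_top above 0.5 N and distance between tray_top_center and tray_next_center above 0.04 m and value of joint lift above 0.008 m), for 0.1 s.
2. the top tray is brought down onto the pan (within 10 mm of it) while still held (contact force between the fingers and tray_top above 0.5 N and z of tray_top_center in the frame of pan_center below 0.018 m and horizontal distance between tray_top_center and pan_center below 0.04 m).
At the end, for the whole second after the job is handed in: The top tray lies right way up and flat (4.5 deg) on the pan, released, at rest, within 20 mm of its centre and 15 deg of the scale's length (either way round); the other two lie in the dispenser at its slope (30 +- 8 deg), within 15 mm of its middle line; the carriage has risen to 8-26 mm (horizontal distance between tray_top_center and pan_center below 0.02 m and z of tray_top_center in the frame of pan_center between 0.004 and 0.012 m and angle between tray_top_center's own z axis and vertical below 0.08 rad and angle between the x axis of tray_top_center and the x axis of pan_center, either way round below 0.26 rad and linear speed of tray_top below 0.02 m/s and z of each of tray_next_center, tray_low_center in the frame of dispenser above 0.085 m and y of tray_next_center in the frame of dispenser between -0.015 and 0.015 m and x of tray_next_center in the frame of dispenser between -0.03 and 0.04 m and angle between tray_next_center's own z axis and vertical between 0.37 and 0.67 rad and y of tray_low_center in the frame of dispenser between -0.015 and 0.015 m and x of tray_low_center in the frame of dispenser between -0.03 and 0.04 m and angle between tray_low_center's own z axis and vertical between 0.37 and 0.67 rad and value of joint lift between 0.008 and 0.026 m and contact force between the fingers and tray_top below 0.1 N); the robot touches nothing.
It fails at once if the resin or hardener bottle is moved more than 30 mm or tipped over (distance of any of epoxy_resin, epoxy_hardener from where it was at the start of the episode above 0.03 m or angle between any of epoxy_resin, epoxy_hardener's own z axis and vertical above 0.5 rad).
It also fails if it takes over 48 s, if anything falls off the work surface, if the arm or the gripper's body presses on something with over 40 N, if the wrist force passes 120 N, or if a joint passes its speed limit or range.

## Robot

A 6-joint arm with a two-finger parallel gripper is mounted at the origin on a cart in front of the work surface, level with it; the furniture and walls round the work are solid. World frame = base frame: x ahead of the robot, y to its left, z up, the work surface at z = 0. Lengths are in mm, angles in rad, forces in N, time in s.
With the tool pointing down it reaches from about 300 to 775 mm from the base axis. Payload 14.6 kg.
Tool frame: the origin (TCP) lies at the very end of the fingers, on their centre line; the grasp point (between the pads) lies 19 mm behind it; z points along the fingers, y is the line along which they close (so a half turn about z gives the same grasp; the last joint's range is limited). The gripper opens to 94 mm and grips with 3 to 60 N. Pads are 16 mm wide; open, the fingers measure 119 mm over their backs; the gripper's body (75 mm by 177 mm) begins 78 mm behind the grasp point.
Start: joints at [1.049, 0.3, 1.521, -0, 1.321, -0.067], TCP at [241.601, 494.083, 205.446] pointing down, gripper open.
Joint ranges: [-3.03, 3.03], [-0.79, 2.21], [0.23, 2.52], [-1.04, 4.18], [0, 3.07], [-2.55, 2.55]. Speed limits (rad/s): [2.22, 2.22, 2.57, 3.14, 3.14, 3.14].

## Interface

Orientations are given as [roll, pitch, yaw] about the fixed x, y, z axes, in that order (R = Rz(yaw) Ry(pitch) Rx(roll)).
In Python, from cell import manip gives the robot as it stands.
- The arm moves only by the tool servo_tool, never from a script. Its argument "motion" is a list that holds one entry, the list of rows, each a list of 7 numbers: the shift along the world's x, y, z as a fraction of full scale, then the turn, a rotation vector about the world's x, y, z as a fraction of full scale, then the closure, from 0 (fully open) to 1 (shut). In form: [[[x, y, z, rx, ry, rz, gripper], ...]]. A call has 1 to 10 rows; each row is the pose to reach, as a shift and turn from the pose commanded when the call began, turning the shorter way round; what a row does not reach only later rows make up. Full scale, the value 1, is 0.5 m for a shift and pi rad for a turn. A row lasts 1/10 s, in which the tool goes at most 50 mm and 8.59 degrees, less where a joint would pass 70% of its speed; a pose out of reach is approached as far as the arm can. A call with a number of a shift or a turn outside -1 to 1 is refused whole. A call with a gripper value outside its range is refused whole. The fingers move at their own pace and stop on an object; "newtons" is the grip in N (left out, the last holds). Time passes only in rows, so rows that repeat a pose let the fingers close. It gives the time, the measured TCP pose, the force, the opening and the grip force at its end, in the units of the state.
- manip.read_state(): the state, without advancing time (a new reading comes with each control period).
- manip.camera(name): name is "scene" or "top" or "wrist"; returns a dict with "frame" (400x640x3 uint8, red, green, blue), "range_z" (400x640 float32, mm along the optical axis (not along the pixel's ray), 0 where there is no reading), "vfov" (degrees; the focal length in pixels is half the picture's height over the tangent of half this angle, whatever the lens; pixels are square), "cx", "cy" (the principal point, pixels), "cam_to_world" (4x4, takes a point from camera to world coordinates). Camera axes: x right, y down, z forward; pixel columns grow to the right and rows downward; lengths in mm; the calibration is good to about 2 mm. A picture is of the moment at which its call begins.
- manip.sign_off(): hands the job in; it is judged then, once.
The state is a dict: "clock": time; "joints": joint angles; "qd": joint speeds; "effort": joint torques, N m; "eef_pos": TCP position; "eef_rot": TCP orientation; "wrist_force": force on the tool from outside, world axes, zero at the start; "moment": the same for the moment, N m; "finger_gap": finger opening in mm; "finger_force": force on a finger pad.
Only numpy, scipy, OpenCV 4.12 (cv2) and the standard library are available. Lean on these libraries where they do the work, as an engineer would, in place of code of your own. Each camera call takes 0.05 s, during which the arm holds its last target. There are 200 camera calls.

## Working session

There is one attempt and no reset: what is moved stays moved. The work goes in short steps, Python scripts to look and compute and a tool call to move; the robot and the scene stay as the last step left them, time stands still between calls to the robot, and variables do not carry over. Pictures are saved under pics/ and viewed, at most 10 in all, crops included, and the job is handed in when it is done.

Besides the shell and the picture viewer there is one more tool, called after "Request:" as name(argument=value, ...), one argument or row to a line, values as JSON. servo_tool: Moves the arm, as the interface text tells. Its arguments: {"type":"object","properties":{"motion":{"type":"array"},"newtons":{"type":"number"}},"required":["motion"]}

```bash
mkdir -p pics; cat > h.py <<'E'
import numpy as np, cv2
from cell import manip
def cap(n):
    c=manip.camera(n); f=200/np.tan(np.radians(c['vfov']/2)); v,u=np.mgrid[:400,:640]; z=c['range_z']
    P=np.stack([(u-c['cx'])*z/f,(v-c['cy'])*z/f,z],-1)
    T=np.array(c['cam_to_world']); W=P@T[:3,:3].T+T[:3,3]; W[z==0]=np.nan
    return c,W
def save(n,p): cv2.imwrite(p,n[:,:,::-1])
E
python3 - <<'E'
from h import *
ims=[]
for n in ("scene","top"):
    c,W=cap(n); np.savez(f'/tmp/{n}.npz',W=W,f=c['frame']); ims.append(c['frame']); print(n,np.round(c['cam_to_world'],2).tolist(),c['vfov'])
    save(c['frame'],f'pics/{n}0.png')
s=manip.read_state(); print(s)
E
```

```text
scene [[0.72, -0.37, 0.58, -17.47], [-0.69, -0.38, 0.62, -561.31], [-0.01, -0.85, -0.53, 627.33], [0.0, 0.0, 0.0, 1.0]] 43.94876060912313
top [[-0.0, -1.0, 0.09, 458.39], [-1.0, 0.0, 0.02, 38.17], [-0.02, -0.09, -1.0, 1041.76], [0.0, 0.0, 0.0, 1.0]] 48.67747924180327
{'clock': 0.1, 'joints': array([ 1.04940171e+00,  3.00411910e-01,  1.52150518e+00, -9.00591287e-07,
        1.32067052e+00, -6.65705881e-02]), 'qd': array([-0.00116143,  0.00062186, -0.00078363, -0.00195695, -0.00262427,
        0.00055005]), 'effort': array([ 1.90926003e-03, -5.32639432e+01, -3.53286052e+01,  7.09711318e-02,
        2.34627194e-02, -3.71747637e-05]), 'eef_pos': array([241.49465538, 493.89857491, 204.95089839]), 'eef_rot': array([-3.14059985e+00, -6.53151064e-05,  2.68676881e+00]), 'wrist_force': array([ 0.50080474, -0.57748945, -0.49554711]), 'moment': array([0.00169585, 0.02096701, 0.01936023]), 'finger_force': 0.0, 'finger_gap': 94.05093597074764}
```

View pics/top0.png

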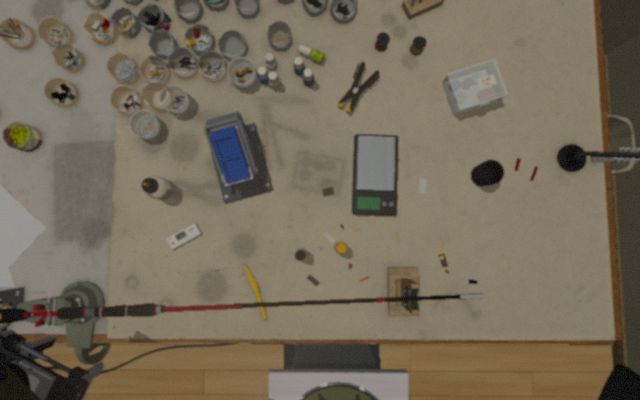

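View pics/scene0.png

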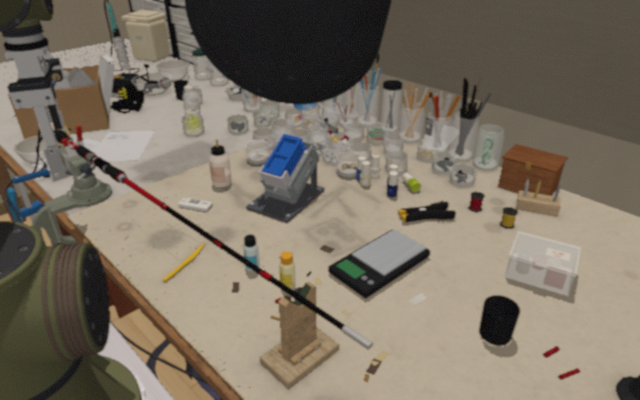

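The top view shows the blue tray at about (232,155), the scale at (376,175) with its pan at (377,163), and the bottles at (342,248) and (302,255). A rod crosses at row ~300. The scene view shows the tray leaning on the dispenser at (285,158).

```bash
python3 - <<'E'
from h import *
for n in ("top","scene"):
    d=np.load(f'/tmp/{n}.npz');W=d['W'];f=d['f'];hsv=cv2.cvtColor(f,cv2.COLOR_RGB2HSV)
    m=((hsv[...,0]>105)&(hsv[...,0]<128)&(hsv[...,1]>140)).astype(np.uint8)
    k,l,s,_=cv2.connectedComponentsWithStats(m); i=1+s[1:,4].argmax(); print(n,s[i])
    p=W[l==i]; p=p[np.isfinite(p[:,0])]
    print('blue med',np.median(p,0),p.min(0),p.max(0))
    cs,_=cv2.findContours((l==i).astype(np.uint8),0,1); c=max(cs,key=cv2.contourArea); print(cv2.minAreaRect(c)); 
    # top plane fit, drop wells
    q=p.copy()
    for it in range(15):
        A=np.c_[q[:,:2],np.ones(len(q))]; co=np.linalg.lstsq(A,q[:,2],rcond=None)[0]
        r=p[:,2]-np.c_[p[:,:2],np.ones(len(p))]@co; q=p[(r>-1.5+0)&(r<4)] if it>3 else p[r>-4+0]
    nv=np.array([-co[0],-co[1],1]);nv/=np.linalg.norm(nv)
    print('normal',nv,'tilt',np.degrees(np.arccos(nv[2])),'az',np.degrees(np.arctan2(nv[1],nv[0])),len(q),len(p))
    bx=cv2.boxPoints(cv2.minAreaRect(c)); print(bx)
    if n=='top':
        for (u,v) in bx: pass
        pan=((hsv[...,1]<45)&(hsv[...,2]>100)&(abs(W[...,2]-25)<8)).astype(np.uint8); pan[:, :340]=0;pan[:,410:]=0
        k,l,s,_=cv2.connectedComponentsWithStats(pan); i=1+s[1:,4].argmax();print('pan',s[i],np.nanmedian(W[l==i],0))
        b=cv2.minAreaRect(np.nan_to_num(W[l==i][:,:2]).astype(np.float32)); print(b)
        sc=((W[...,2]>12)&(W[...,2]<35)); sc[:,:340]=0;sc[:,410:]=0;sc[:120]=0;sc[225:]=0
        print('scale',cv2.minAreaRect(W[sc][:,:2].astype(np.float32)))
        for nm,(u,v) in dict(res=(342,248),har=(302,255),rod=(250,304),rod2=(400,298),rod3=(460,296),stand=(404,285),pink=(150,187)).items():
            print(nm,np.round(W[v-1:v+2,u-1:u+2].reshape(-1,3)[4]),np.nanmax(W[v-12:v+13,u-12:u+13,2]))
E
```

```text
top [ 211  127   38   55 1157]
blue med [632.13848879 228.01540316 127.9545232 ] [577.69247103 192.67848367  97.42612328] [690.12514809 263.28888462 159.3995563 ]
((229.4000244140625, 154.6999969482422), (52.810035705566406, 24.349536895751953), 71.56504821777344)
normal [-0.48145521 -0.1181247   0.8684742 ] tilt 29.71818709300575 az -166.21482017634955 259 1152
[[209.50002 133.5    ]
 [232.60002 125.79999]
 [249.30003 175.9    ]
 [226.20003 183.6    ]]
pan [ 357  136   38   54 1948] [628.36738297 -90.03681672  25.88624013]
((629.3726806640625, -90.04067993164062), (85.47847747802734, 124.83631134033203), 88.16376495361328)
scale ((603.7299194335938, -89.88893127441406), (104.03292083740234, 190.50611877441406), 87.53810119628906)
res [434.  -8.  74.] 77.80338372897813
har [419.  79.  75.] 79.49305123098611
rod [323. 181. 135.] 139.783437369916
rod2 [ 335. -121.  134.] 140.89259835528867
rod3 [ 339. -241.  133.] 139.74194829026294
stand [ 353. -143.   58.] 142.4453266941979
pink [566. 405. 105.] 127.23073199833766
scene [ 263  135   43   41 1000]
blue med [632.22572107 221.5513997  121.39838747] [576.1913622  188.12600669  85.23308799] [691.89942523 259.37689239 154.0621476 ]
((284.6962585449219, 156.3065948486328), (26.192584991455078, 45.193565368652344), 29.47588539123535)
normal [-0.49154837 -0.11817108  0.86279534] tilt 30.368092673113942 az -166.48228470343133 182 995
[[262.1762  169.5344 ]
 [284.414   130.19055]
 [307.2163  143.0788 ]
 [284.97852 182.42264]]
```

```bash
cat >> h.py <<'E'
from scipy.spatial.transform import Rotation as R
def tray(W,f,az0=None):
    hsv=cv2.cvtColor(f,cv2.COLOR_RGB2HSV)
    m=((hsv[...,0]>105)&(hsv[...,0]<128)&(hsv[...,1]>140)).astype(np.uint8)
    k,l,s,_=cv2.connectedComponentsWithStats(m); i=1+s[1:,4].argmax(); p=W[l==i]; p=p[np.isfinite(p[:,0])]
    psi=np.radians(13.8); 
    for it in range(4):
        Rt=R.from_euler('ZY',[psi,-np.pi/6]).as_matrix()  # x up slope, y, z normal
        q=p@Rt; h=np.percentile(q[:,2],97); t=q[(q[:,2]>h-4)&(q[:,2]<h+2)]
        b=cv2.minAreaRect(t[:,:2].astype(np.float32)); (w,hh),a=b[1],b[2]
        a=a if w>hh else a-90
        if a<-45:a+=180 
        if a>90:a-=180
        psi+=np.radians(a)*.9
    h=np.median(t[t[:,2]>h-2,2])
    lo,hi=np.percentile(t[:,:2],[.5,99.5],0)
    return np.degrees(psi),b,(Rt@np.r_[b[0],h]),Rt,(lo,hi,h)
def rel(pos,Rm):
    s=manip.read_state(); T=R.from_euler('xyz',s['eef_rot'])
    d=(np.array(pos)-s['eef_pos'])/500; return np.round(np.r_[d,(R.from_matrix(Rm)*T.inv()).as_rotvec()/np.pi],4)
E
python3 - <<'E'
from h import *
for n in ("top","scene"):
    d=np.load(f'/tmp/{n}.npz'); psi,b,c,Rt,e=tray(d['W'],d['f']); print(n,psi,b,np.round(c,1),e)
    # tool: z=-n, x = -upslope (az 194)
    Rg=np.c_[-Rt[:,0],Rt[:,1],-Rt[:,2]]
    print(np.linalg.det(Rg),rel(c+Rt[:,2]*90,Rg), c+Rt[:,2]*90)
E
```

```text
top 15.176330913975836 ((639.7042846679688, 55.116737365722656), (106.6591796875, 50.50228500366211), 0.012804083526134491) [625.7 226.7 130.7] (array([586.71531512,  30.23900615]), array([692.8941945 ,  80.20454122]), np.float64(-218.42593705486092))
1.0 [ 0.6815 -0.558   0.0074 -0.0159 -0.1695  0.2238] [582.2669753  214.91974843 208.63201834]
scene 14.35676932213828 ((634.3711547851562, 61.86130142211914), (106.9265365600586, 52.60084533691406), 0.0047136833891272545) [623.3 223.3 126.9] (array([582.89578965,  35.79525425]), array([686.2306534,  88.0961016]), np.float64(-219.72280327361872))
1.0 [ 6.765e-01 -5.634e-01 -2.000e-04 -1.700e-02 -1.693e-01  2.194e-01] [579.73709973 212.19354751 204.84233431]
```

Request:
servo_tool(
  motion=[
    [[0.1, -0.08, 0.06, 0, 0, 0.05, 0], [0.68, -0.558, 0.06, -0.016, -0.17, 0.222, 0], [0.68, -0.558, 0.06, -0.016, -0.17, 0.222, 0], [0.68, -0.558, 0.06, -0.016, -0.17, 0.222, 0], [0.68, -0.558, 0.06, -0.016, -0.17, 0.222, 0], [0.68, -0.558, 0.06, -0.016, -0.17, 0.222, 0], [0.68, -0.558, 0.06, -0.016, -0.17, 0.222, 0], [0.68, -0.558, 0.06, -0.016, -0.17, 0.222, 0], [0.68, -0.558, 0.06, -0.016, -0.17, 0.222, 0], [0.68, -0.558, 0.06, -0.016, -0.17, 0.222, 0]],
  ],
)

```text
clock: 1.1
eef_pos: [584.5, 211.3, 235.0]
eef_rot: [3.14, 0.525, -2.887]
wrist_force: [-0.2, -0.4, -0.5]
finger_gap: 93.7
finger_force: 0.0
```

Request:
servo_tool(
  motion=[
    [[0, 0, 0, 0, 0, 0, 0], [0, 0, 0, 0, 0, 0, 0]],
  ],
)

```text
clock: 1.3
eef_pos: [580.9, 215.7, 235.1]
eef_rot: [3.139, 0.525, -2.882]
wrist_force: [0.0, 1.9, 0.0]
finger_gap: 94.1
finger_force: 0.0
```

```bash
python3 - <<'E'
from h import *
c,W=cap('wrist'); save(c['frame'],'pics/w1.png'); psi,b,p,Rt,e=tray(W,c['frame']); print(psi,b,p,e)
s=manip.read_state(); print(s['eef_pos'],s['eef_rot'],s['joints'])
t=np.array([626,226.5,130]); Rg=np.c_[-Rt[:,0],Rt[:,1],-Rt[:,2]]
print(rel(p+60*Rt[:,2],Rg), rel(t+60*Rt[:,2],Rg))
E
```

```text
14.95781360110268 ((636.5755615234375, 58.18233108520508), (108.05758666992188, 51.68331527709961), 0.01095303799957037) [623.93352229 226.79534533 127.71148879] (array([582.62327196,  32.53203836]), array([690.27786509,  83.72153869]), np.float64(-220.05854694444454))
[580.81034934 216.00977088 235.32918062] [ 3.13932314  0.52500973 -2.88150516] [ 0.30604172  0.1600254   1.7087193  -0.03050894  0.74843806 -1.50866748]
[ 2.830e-02  6.100e-03 -1.113e-01 -7.000e-04  3.000e-04 -1.000e-04] [ 3.240e-02  5.500e-03 -1.067e-01 -7.000e-04  3.000e-04 -1.000e-04]
```

View pics/w1.png

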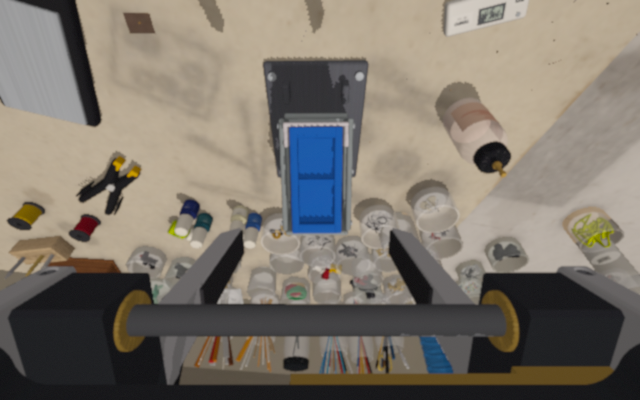

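The wrist view shows the tray at (317,178), centred between the open fingers. I'll approach along the tray normal.

Request:
servo_tool(
  motion=[
    [[0.025, 0.006, -0.07, 0, 0, 0, 0], [0.049, 0.012, -0.145, 0, 0, 0, 0], [0.049, 0.012, -0.145, 0, 0, 0, 0], [0.049, 0.012, -0.145, 0, 0, 0, 0], [0.049, 0.012, -0.145, 0, 0, 0, 0]],
  ],
)

```text
clock: 1.85
eef_pos: [606.2, 221.8, 165.5]
eef_rot: [3.139, 0.528, -2.882]
wrist_force: [-0.8, 0.5, -0.1]
finger_gap: 94.0
finger_force: 0.0
```

```bash
python3 - <<'E'
from h import *
c,W=cap('wrist'); save(c['frame'],'pics/w2.png'); psi,b,p,Rt,e=tray(W,c['frame']); print(psi,b,p,e)
s=manip.read_state(); print(s['eef_pos'],s['eef_rot'])
Rg=np.c_[-Rt[:,0],Rt[:,1],-Rt[:,2]]
print(rel(p-10*Rt[:,2],Rg), rel([629.3,228.1,119.3],Rg))
E
```

```text
14.903627997636793 ((636.1293334960938, 58.922706604003906), (108.33151245117188, 51.78628158569336), 0.009949807077646255) [623.60123162 226.8367234  127.45102839] (array([582.54678161,  33.2768832 ]), array([689.65827863,  84.37352934]), np.float64(-220.10167083774502))
[606.34165796 221.58816594 165.52178273] [ 3.13921057  0.52848871 -2.88231212]
[ 0.0442  0.0131 -0.0935 -0.001   0.0013 -0.0002] [ 0.0459  0.013  -0.0924 -0.001   0.0013 -0.0002]
```

View pics/w2.png

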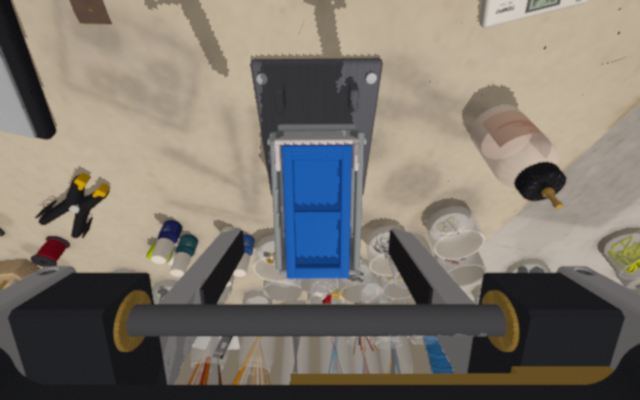

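The tray is at (316,210), still centred between the fingers. I'll go most of the way down and check the pose.

Request:
servo_tool(
  motion=[
    [[0.01, 0.003, -0.02, 0, 0, 0, 0], [0.02, 0.006, -0.04, 0, 0, 0, 0], [0.03, 0.008, -0.058, 0, 0, 0, 0], [0.03, 0.008, -0.058, 0, 0, 0, 0], [0.03, 0.008, -0.058, 0, 0, 0, 0]],
  ],
)

```text
clock: 2.4
eef_pos: [621.1, 225.0, 133.4]
eef_rot: [3.139, 0.524, -2.883]
wrist_force: [0.6, -0.3, 0.2]
finger_gap: 94.3
finger_force: 0.0
```

Request:
servo_tool(
  motion=[
    [[0.007, 0.003, -0.015, 0, 0, 0, 0], [0.015, 0.006, -0.03, 0, 0, 0, 0], [0.015, 0.006, -0.03, 0, 0, 0, 0], [0.015, 0.006, -0.03, 0, 0, 0, 0.2], [0.015, 0.006, -0.03, 0, 0, 0, 0.35]],
  ],
  newtons=15,
)

```text
clock: 2.9
eef_pos: [628.7, 228.1, 119.1]
eef_rot: [3.139, 0.526, -2.883]
wrist_force: [0.5, -0.2, -0.5]
finger_gap: 81.6
finger_force: 0.0
```

Request:
servo_tool(
  motion=[
    [[0, 0, 0, 0, 0, 0, 0.4], [0, 0, 0, 0, 0, 0, 0.45], [0, 0, 0, 0, 0, 0, 0.6], [0, 0, 0, 0, 0, 0, 1], [0, 0, 0, 0, 0, 0, 1], [0, 0, 0, 0, 0, 0, 1], [0, 0, 0, 0, 0, 0, 1]],
  ],
  newtons=15,
)

```text
clock: 3.6
eef_pos: [628.6, 228.1, 119.0]
eef_rot: [3.139, 0.525, -2.883]
wrist_force: [0.1, 0.7, 0.7]
finger_gap: 51.6
finger_force: 15.0
```

Request:
servo_tool(
  motion=[
    [[-0.005, -0.0013, 0.009, 0, 0, 0, 1], [-0.01, -0.0026, 0.0173, 0, 0, 0, 1], [-0.015, -0.004, 0.026, 0, 0, 0, 1], [-0.0245, -0.0065, 0.043, 0, 0, 0, 1], [-0.034, -0.009, 0.06, 0, 0, 0, 1], [-0.0435, -0.0115, 0.077, 0, 0, 0, 1], [-0.053, -0.014, 0.094, 0, 0, 0, 1], [-0.068, -0.018, 0.121, 0, 0, 0, 1], [-0.068, -0.018, 0.121, 0, 0, 0, 1], [-0.068, -0.018, 0.121, 0, 0, 0, 1]],
  ],
)

```text
clock: 4.6
eef_pos: [594.3, 219.0, 179.3]
eef_rot: [3.139, 0.525, -2.883]
wrist_force: [1.4, -0.6, -1.6]
finger_gap: 51.5
finger_force: 15.0
```

```bash
python3 - <<'E'
from h import *
a=cap('scene')[0]['frame'][90:240,200:400]; b=cap('wrist')[0]['frame']
save(np.hstack([cv2.resize(a,(400,300)),cv2.resize(b,(400,300))]),'pics/l1.png')
s=manip.read_state(); print(s['eef_pos'],s['eef_rot'],s['joints'],s['finger_gap'],s['wrist_force'])
# place: x az 178.2-ish, tool down
y=np.radians(177.9); Rp=R.from_euler('xyz',[np.pi,0,y]).as_matrix()
print(rel([629.5,-90,130],Rp))
E
```

```text
[594.35713578 219.00902601 178.5948227 ] [ 3.13939379  0.5239229  -2.88279488] [ 0.30395151  0.25042897  1.73889392 -0.03465636  0.62898823 -1.50366673] 51.922642224782145 [ 0.30022717  0.01015004 -1.43918976]
[ 0.0703 -0.618  -0.0972 -0.0192  0.1663 -0.0921]
```

View pics/l1.png

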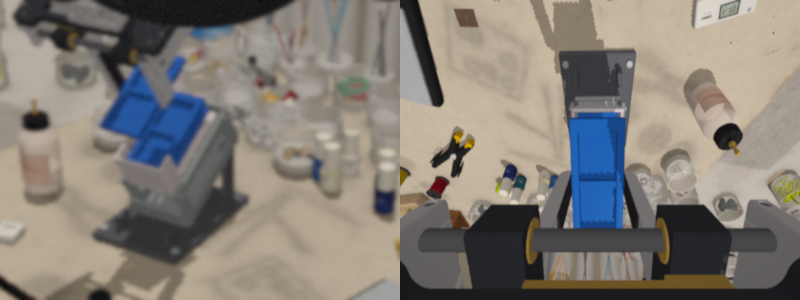

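The tray is held clear, in the left half at (140,95), and the next tray has risen behind it at (175,130). I'll move over the pan.

Request:
servo_tool(
  motion=[
    [[-0.01, -0.01, 0.06, 0, 0, 0, 1], [0.0, -0.08, 0.08, 0, 0.03, -0.02, 1], [0.02, -0.17, 0.08, -0.006, 0.06, -0.04, 1], [0.03, -0.26, 0.06, -0.01, 0.09, -0.06, 1], [0.05, -0.35, 0.03, -0.015, 0.12, -0.075, 1], [0.06, -0.44, 0.0, -0.019, 0.15, -0.092, 1], [0.07, -0.53, -0.04, -0.0192, 0.1663, -0.0921, 1], [0.07, -0.59, -0.08, -0.0192, 0.1663, -0.0921, 1], [0.07, -0.618, -0.097, -0.0192, 0.1663, -0.0921, 1], [0.07, -0.618, -0.097, -0.0192, 0.1663, -0.0921, 1]],
  ],
)

```text
clock: 5.7
eef_pos: [628.9, -91.0, 129.1]
eef_rot: [3.141, -0.002, 3.103]
wrist_force: [0.8, 0.1, -0.3]
finger_gap: 51.6
finger_force: 15.0
```

Request:
servo_tool(
  motion=[
    [[0, 0, 0, 0, 0, 0, 1], [0, 0, 0, 0, 0, 0, 1], [0, 0, 0, 0, 0, 0, 1]],
  ],
)

```text
clock: 6.0
eef_pos: [630.0, -88.6, 132.0]
eef_rot: [-3.142, 0.003, 3.106]
wrist_force: [0.3, 0.4, -0.8]
finger_gap: 51.7
finger_force: 15.0
```

```bash
python3 - <<'E'
from h import *
s=manip.read_state(); print(s['eef_pos'],s['eef_rot'],s['finger_gap'])
for n in ('wrist','scene','top'):
    c,W=cap(n); f=c['frame']; 
    if n=='wrist': save(f,'pics/p1.png')
    hsv=cv2.cvtColor(f,cv2.COLOR_RGB2HSV)
    m=(hsv[...,0]>105)&(hsv[...,0]<128)&(hsv[...,1]>140)&(abs(W[...,0]-630)<90)&(abs(W[...,1]+90)<60)&(W[...,2]>90)
    p=W[m]; 
    if len(p)<50: print(n,len(p)); continue
    q=p
    for i in range(10):
        co=np.linalg.lstsq(np.c_[q[:,:2]-[630,-90],np.ones(len(q))],q[:,2],rcond=None)[0]
        r=p[:,2]-np.c_[p[:,:2]-[630,-90],np.ones(len(p))]@co; q=p[(r>-2.5)&(r<5)]
    print(n,len(p),len(q),co,cv2.minAreaRect(q[:,:2].astype(np.float32)),p[:,2].min(),p[:,2].max())
E
```

```text
[629.99761955 -88.6207585  132.04304539] [-3.14154545e+00  2.87031641e-03  3.10643849e+00] 51.67255767334995
wrist 12353 5486 [-1.46248897e-03  3.45408250e-03  1.41906470e+02] ((622.9619750976562, -88.57965850830078), (52.45113754272461, 94.89208984375), 88.094482421875) 132.96227011100876 242.78772382050374
scene 727 368 [1.93830212e-03 8.41517398e-03 1.41010539e+02] ((627.7814331054688, -89.70077514648438), (53.78282928466797, 108.29374694824219), 88.24313354492188) 132.8110440454389 144.07293807826744
top 0
```

View pics/p1.png

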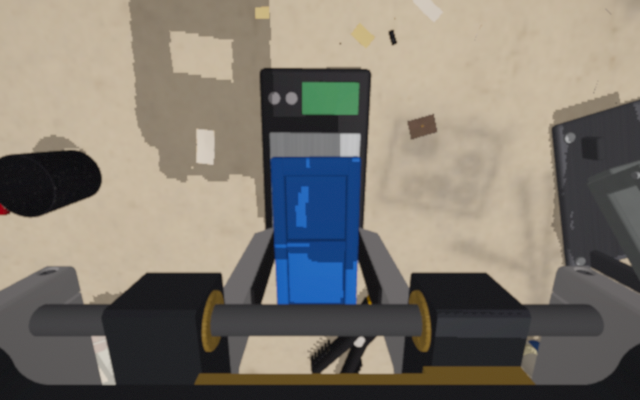

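The tray is level over the pan, with its front end at row 157 and aligned with the scale. I'll lower it.

Request:
servo_tool(
  motion=[
    [[0, 0, -0.04, 0, 0, 0, 1], [0, 0, -0.08, 0, 0, 0, 1], [0, 0, -0.12, 0, 0, 0, 1], [0, 0, -0.15, 0, 0, 0, 1], [0, 0, -0.17, 0, 0, 0, 1], [0, 0, -0.182, 0, 0, 0, 1], [0, 0, -0.182, 0, 0, 0, 1], [0, 0, -0.182, 0, 0, 0, 1]],
  ],
)

```text
clock: 6.95
eef_pos: [630.0, -90.0, 40.6]
eef_rot: [-3.142, 0.002, 3.105]
wrist_force: [0.6, -0.1, -1.4]
finger_gap: 51.8
finger_force: 15.0
```

Request:
servo_tool(
  motion=[
    [[0, 0, -0.005, 0, 0, 0, 1], [0, 0, -0.01, 0, 0, 0, 1], [0, 0, -0.013, 0, 0, 0, 1], [0, 0, -0.015, 0, 0, 0, 1], [0, 0, -0.015, 0, 0, 0, 1], [0, 0, -0.015, 0, 0, 0, 1]],
  ],
)

```text
clock: 7.55
eef_pos: [629.6, -89.9, 32.5]
eef_rot: [3.141, 0.001, 3.105]
wrist_force: [-0.0, -0.3, -0.4]
finger_gap: 51.8
finger_force: 15.0
```

Request:
servo_tool(
  motion=[
    [[0, 0, -0.001, 0, 0, 0, 1], [0, 0, -0.002, 0, 0, 0, 1], [0, 0, -0.002, 0, 0, 0, 1], [0, 0, -0.002, 0, 0, 0, 1]],
  ],
)

```text
clock: 7.95
eef_pos: [629.6, -89.9, 31.5]
eef_rot: [3.141, 0.001, 3.105]
wrist_force: [-0.0, -0.2, -1.6]
finger_gap: 51.7
finger_force: 15.0
```

Request:
servo_tool(
  motion=[
    [[0, 0, -0.001, 0, 0, 0, 1], [0, 0, -0.001, 0, 0, 0, 1], [0, 0, -0.001, 0, 0, 0, 1]],
  ],
)

```text
clock: 8.25
eef_pos: [629.6, -89.9, 30.9]
eef_rot: [3.141, 0.001, 3.105]
wrist_force: [0.1, -1.0, -0.3]
finger_gap: 51.9
finger_force: 15.0
```

Request:
servo_tool(
  motion=[
    [[0, 0, -0.001, 0, 0, 0, 1], [0, 0, -0.001, 0, 0, 0, 1], [0, 0, -0.001, 0, 0, 0, 1]],
  ],
)

```text
clock: 8.55
eef_pos: [629.7, -89.9, 30.8]
eef_rot: [3.142, 0.002, 3.105]
wrist_force: [-2.2, 1.1, 4.3]
finger_gap: 51.6
finger_force: 15.0
```

Contact is felt: +4 N on the wrist. I'll release gently and withdraw.

Request:
servo_tool(
  motion=[
    [[0, 0, 0, 0, 0, 0, 0.42], [0, 0, 0, 0, 0, 0, 0.35], [0, 0, 0, 0, 0, 0, 0.2], [0, 0, 0, 0, 0, 0, 0.2], [0, 0, 0, 0, 0, 0, 0.2]],
  ],
)

```text
clock: 9.05
eef_pos: [629.6, -89.9, 30.4]
eef_rot: [3.141, 0.001, 3.105]
wrist_force: [-0.7, 0.1, -0.2]
finger_gap: 74.8
finger_force: 0.0
```

Request:
servo_tool(
  motion=[
    [[0, 0, 0.01, 0, 0, 0, 0.2], [0, 0, 0.03, 0, 0, 0, 0.2], [0, 0, 0.06, 0, 0, 0, 0.2], [0, 0, 0.1, 0, 0, 0, 0.2], [0, 0, 0.16, 0, 0, 0, 0.2], [0, 0, 0.22, 0, 0, 0, 0.2], [-0.1, 0, 0.28, 0, 0, 0, 0.2], [-0.18, 0, 0.3, 0, 0, 0, 0.2], [-0.2, 0, 0.3, 0, 0, 0, 0.2], [-0.2, 0, 0.3, 0, 0, 0, 0.2]],
  ],
)

```text
clock: 10.05
eef_pos: [529.2, -90.0, 182.4]
eef_rot: [-3.141, 0.004, 3.104]
wrist_force: [0.1, -0.8, 0.4]
finger_gap: 75.2
finger_force: 0.0
```

```bash
python3 - <<'E'
from h import *
c,W=cap('scene'); f=c['frame']; save(cv2.resize(f,(800,500)),'pics/e1.png')
s=manip.read_state(); print(s['eef_pos'],s['finger_gap'],s['finger_force'],s['clock'])
hsv=cv2.cvtColor(f,cv2.COLOR_RGB2HSV)
B=(hsv[...,0]>105)&(hsv[...,0]<128)&(hsv[...,1]>140)
p=W[B&(abs(W[...,0]-630)<90)&(abs(W[...,1]+90)<70)]; q=p[p[:,2]>np.percentile(p[:,2],95)-4]
print('placed',len(p),np.percentile(p[:,2],95),cv2.minAreaRect(q[:,:2].astype(np.float32)))
W2=W.copy(); f2=f.copy(); f2[~(W[...,1]>100)]=0; print('next',tray(W2,f2)[:3])
E
```

```text
[530.06850034 -90.04477948 181.63371194] 75.37865242557332 0.0 10.1
placed 926 41.63661797292025 ((626.7898559570312, -92.16261291503906), (52.6137809753418, 108.78568267822266), 87.2641372680664)
next (np.float64(14.00886608362198), ((638.7535400390625, 65.98543548583984), (52.16057205200195, 99.01367950439453), 89.9703140258789), array([627.42767857, 224.86527461, 128.75670789]))
```

View pics/e1.png

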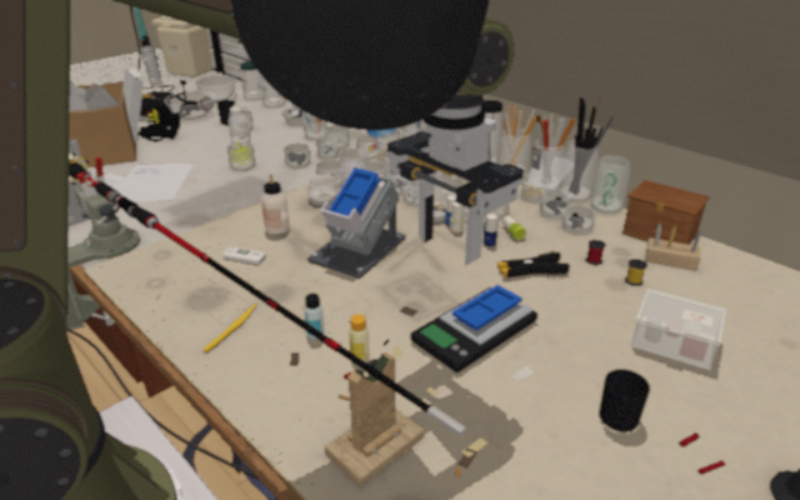

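The tray lies flat on the pan at (487,307), the next tray is seated in the dispenser at (357,190), and both bottles are standing. I'm handing the job in.

```bash
python3 -c "
from cell import manip
print(manip.sign_off())"
```

```text
the job is handed in; nothing more can be done
None
```

The job is handed in with no verdict shown: the top tray lies flat and released on the pan, about 3 mm off centre and along the scale; the next tray has risen to the top of the dispenser, both bottles still stand, and the arm is clear (about 10 s of the 48 s used).

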